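# Square a carton up in the labelling fence

## Robot

A 6-joint arm with a two-finger parallel gripper is mounted at the origin on a cart in front of the work surface, level with it; the furniture and walls round the work are solid. World frame = base frame: x ahead of the robot, y to its left, z up, the work surface at z = 0. Lengths are in m, angles in rad, forces in N, time in s.
With the tool pointing down it reaches from about 0.375 to 0.9 m from the base axis. Payload 3.1 kg.
Tool frame: the origin (TCP) lies midway between the tips of the shut fingers; the grasp point (between the pads) lies 19 mm behind it; z points along the fingers, y is the direction in which the jaws open and shut (so a half turn about z gives the same grasp; the last joint's range is limited). The gripper opens to 85 mm and grips with 20 to 120 N. Pads are 22 mm wide; open, the fingers measure 114 mm over their backs; the gripper's body (76 mm by 85 mm) begins 54 mm behind the grasp point. The pads swing forward as they close: fully open they stand 13 mm farther back than shut.
Start: joints at [-1.411, 0.527, 1.433, -0, 1.181, -0.178], TCP at [0.207, -0.59, 0.193] pointing down, gripper open.
Joint ranges: [-3.08, 3.08], [-0.75, 2.2], [0.22, 2.44], [-1.43, 4.57], [0, 2.65], [-2.85, 2.85]. Speed limits (rad/s): [2.79, 2.79, 3.14, 3.14, 3.14, 3.14].

## Interface

Orientations are given as a unit quaternion [x, y, z, w].
In Python, from station import manip gives the robot as it stands. The module is installed in compiled form; this text tells all that it offers.
- The arm moves only by the tool drive_tool, never from a script. Its argument "deltas" is one flat list of numbers, 4 for each row, row after row: the shift along the tool's x, y, z in cm, then the turn about the tool's z in degrees. A call has 1 to 12 rows; each row is the pose to reach, as a shift and turn from the pose measured when the call began, along the tool's axes at that moment; what a row does not reach only later rows make up. A row lasts 1/10 s, in which the tool goes at most 50 mm and 8.59 degrees, less where a joint would pass 70% of its speed; a pose out of reach is approached as far as the arm can. A call with a gripper value outside its range is refused whole. "hand" is the finger opening in cm, from 0 to 8.54, set as the call begins (left out, the last holds). The fingers move at their own pace and stop on an object; "squeeze" is the grip in N (left out, the last holds). Time passes only in rows, so rows that repeat a pose let the fingers close. It gives the time, the measured TCP pose, the force and the opening at its end, in the units of the state.
- manip.sense(): the state, without advancing time (a new reading comes with each control period).
- manip.snapshot(name): name is "side" or "top"; returns a dict with "frame" (420x560x3 uint8, red, green, blue), "depth" (420x560 float32, m along the optical axis (not along the pixel's ray), 0 where there is no reading), "fx", "fy", "cx", "cy" (pixels), "k1" (the pictures are not rectified: a ray, as slopes to the right and down, at radius r is drawn at 1 + k1 r^2 times it, then the intrinsics apply), "R" (3x3) and "t" (3): a world point X has camera coordinates R X + t. Camera axes: x right, y down, z forward; pixel columns grow to the right and rows downward; lengths in m; the calibration is good to about 2 mm. A picture is of the moment at which its call begins.
- manip.sign_off(): hands the job in, once; it reports no verdict.
The state is a dict: "t": time; "q": joint angles; "qd": joint speeds; "tau": joint torques, N m; "tcp_pos": TCP position; "tool_rot": TCP orientation; "force": force on the tool from outside, world axes, zero at the start; "ft_torque": the same for the moment, N m; "finger_gap": opening from 0.0 (shut) to 1.0 (fully open).
Only numpy, scipy, OpenCV 4.12 (cv2) and the standard library are available. Lean on these libraries where they do the work, as an engineer would, in place of code of your own. Each camera call takes 0.05 s, during which the arm holds its last target.

## Task

Push the small taped carton along the table until it lies flush against the back rail of the aluminium fence, then push the orange end stop along the rail so that the carton sits snugly between it and the black fixed stop, with no gap at any of the three. Only push with the fingers: the carton must stay flat on the table and not be lifted or tipped. Leave everything else where it is.

Things in the scene. Friction and masses are not known exactly. Their poses are not given: they have to be found in the camera images.
- carton: closed cardboard carton, brown tape along its top; 100 mm along its x, 160 mm along its y, 55 mm high, 0.25 to 0.5 kg; slides on the table. Origin: centre of its underside. Starts on the robot's side of the fence, turned up to 0.35 rad from it, facing the free rail between the black and orange stops, so that a push along the fence's +x brings it to the rail.
- fence: fence fixed to the table. Origin: inside corner at table level; x away from the robot, square to the rail; y along the rail to the black stop. Aluminium rail: front face x=0, 22 mm high, 20 thick, y=+30 to -365 mm. Black fixed stop: face y=0, 34 high, 18 thick, x=+10 to -65 mm. A home carton has its centre at x=-50, y=-80 mm and x axis parallel to the fence's.
- end_stop (a joint): travel (m) of the orange end stop along the rail to the black stop (fence +y), 0 to 0.155, starts at 0.01 to 0.05; about 2 N friction, stays where left. An orange plate 12 mm thick, fence x = -75 to -5 mm, 3 to 41 mm above the table, on a carriage over the rail. Its carton-side face is at fence y = -0.300 + value: 0.140 closes on a home carton.
- stop_back (a point): centre of the orange plate's outer face (away from the carton), 22 mm above the table, 40 mm in front of the rail's face, 12 mm from the carton-side face. Pushing here along the fence's +y slides the stop. Axes as the fence's.
- ink_pad: flat dark blue ink pad case lying near the work (not the one at the back), 64 x 97 x 19 mm; origin: centre of its underside. Leave alone.
- label_roll: white roll of labels lying flat near the work (not the one at the back), 69 mm across, 50 mm high; origin: centre of its underside. Leave alone.
- rubber_stamp: wooden rubber stamp with a turned knob standing upright near the work (not the one at the back), 29 x 60 x 66 mm; origin: centre of its underside. Leave alone.
- cutter_a: yellow cutter knife lying along its own y, left of the fence, 165 x 22 x 18 mm; origin: centre of its underside. Leave alone.
Mind the look-alikes: they are no part of the job. There is more than one size of the carton; the job needs the largest.

How it is judged:
At the end, for the whole second after the job is handed in: The carton lies flat and still, its centre within 4 mm of home in both directions (flush with back rail and black stop), square to the fence within 0.04 rad; the orange end stop is slid up to it (joint past 0.136, within 4 mm of closed on a home carton) (x of carton in the frame of fence between -0.054 and -0.046 m and y of carton in the frame of fence between -0.084 and -0.076 m and angle between the x axis of carton and the x axis of fence, either way round below 0.04 rad and height (world z) of carton below 0.004 m and angle between carton's own z axis and vertical below 0.04 rad and value of joint end_stop above 0.136 m and linear speed of carton below 0.01 m/s); the robot touches nothing.
It fails at once if the carton is lifted off the table (height (world z) of carton above 0.015 m).
It fails at once if the carton is tipped (angle between carton's own z axis and vertical above 0.2 rad).
It fails at once if a thing that should be left alone is moved (distance of any of ink_pad, label_roll, rubber_stamp, cutter_a from where it was at the start of the episode above 0.02 m).
It also fails if it takes over 48 s, if anything falls off the work surface, if the arm or the gripper's body presses on something with over 40 N, if the wrist force passes 120 N, or if a joint passes its speed limit or range.

## Working session

There is one attempt and no reset: what is moved stays moved. The work goes in short steps, Python scripts to look and compute and a tool call to move; the robot and the scene stay as the last step left them, time stands still between calls to the robot, and variables do not carry over. Pictures are saved under pics/ and viewed, and the job is handed in when it is done.

Besides the shell and the picture viewer there is one more tool, called as a command line: name --argument value ..., lists and objects as JSON in quotes. drive_tool: Moves the arm, as the interface text tells. Its arguments: {"type":"object","properties":{"deltas":{"type":"array"},"hand":{"type":"number"},"squeeze":{"type":"number"}},"required":["deltas"]}

```bash
mkdir -p pics; python3 - <<'E'
from station import manip
import cv2,numpy as np,pickle
s=manip.sense();print(s)
d={}
for n in("top","side"):
    p=manip.snapshot(n);d[n]=p
    cv2.imwrite(f"pics/{n}0.png",cv2.cvtColor(p["frame"],cv2.COLOR_RGB2BGR))
    print(n,{k:p[k] for k in("fx","fy","cx","cy","k1","R","t")})
pickle.dump(d,open("d0.pkl","wb"))
E
```

```text
{'t': 0.0, 'q': array([-1.41151143e+00,  5.28459658e-01,  1.43389839e+00,  1.20167081e-05,
        1.18138545e+00, -1.78476959e-01]), 'qd': array([ 0.0014518 ,  0.00142441,  0.00090972,  0.00197895,  0.00143637,
       -0.00102453]), 'tau': array([ 7.94629086e-04, -4.42342722e+01, -1.78023058e+01, -1.41353648e-04,
        8.62613611e-03,  3.33668154e-06]), 'tcp_pos': array([ 0.20702769, -0.58887773,  0.19173894]), 'tool_rot': array([ 9.85773291e-01,  1.68076953e-01,  1.58754661e-05, -1.07532225e-03]), 'force': array([-0.52307331,  0.16007497,  0.02112876]), 'ft_torque': array([0.00344759, 0.02925564, 0.03153445]), 'finger_gap': 0.9983075504689606}
top {'fx': 528.5082762188642, 'fy': 528.5082762188642, 'cx': 281.8424746880076, 'cy': 210.610612007205, 'k1': 0.04705667691749378, 'R': array([[ 2.69991325e-03, -9.99905653e-01, -1.34682975e-02],
       [-9.86946939e-01, -4.95715874e-04, -1.61045003e-01],
       [ 1.61023132e-01,  1.37273025e-02, -9.86855163e-01]]), 't': array([0.00410579, 0.55573512, 1.62429849])}
side {'fx': 403.96897393632133, 'fy': 403.96897393632133, 'cx': 283.62579256624247, 'cy': 202.33878675574505, 'k1': -0.0791134861858986, 'R': array([[-0.90273407, -0.42978009,  0.01898108],
       [-0.26952506,  0.53063449, -0.80360642],
       [ 0.33530203, -0.73055877, -0.59485833]]), 't': array([0.5122545 , 0.20098672, 1.16309783])}
```

View pics/top0.png

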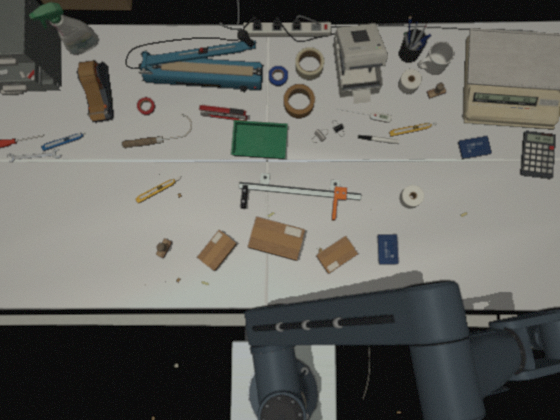

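View pics/side0.png

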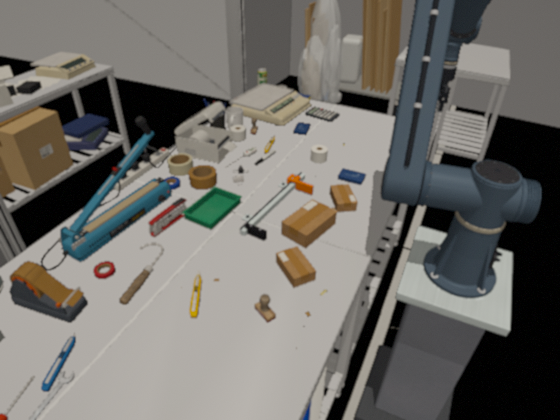

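The top view shows the rail from (240,184) to (360,197), the black stop at (245,197) and the orange stop at (338,203). The large carton is at (277,238), with smaller cartons at (217,250) and (337,254). The stamp is at (163,247), the ink pad at (388,249) and the roll at (412,196). Next I'll zoom in and measure.

```bash
cat > h.py <<'E'
import numpy as np,cv2,pickle
def K(p): return np.array([[p["fx"],0,p["cx"]],[0,p["fy"],p["cy"]],[0,0,1.]])
D=lambda p:np.array([p["k1"],0,0,0,0.])
def cast(p,uv,z):
    uv=np.asarray(uv,float).reshape(-1,1,2)
    n=cv2.undistortPoints(uv,K(p),D(p)).reshape(-1,2)
    d=np.c_[n,np.ones(len(n))]@p["R"]; c=-p["R"].T@p["t"]
    z=np.broadcast_to(z,len(n))
    return c+d*((z-c[2])/d[:,2])[:,None]
def proj(p,X):
    X=np.asarray(X,float).reshape(-1,3)
    return cv2.projectPoints(X,cv2.Rodrigues(p["R"])[0],p["t"],K(p),D(p))[0].reshape(-1,2)
def crop(p,u0,v0,u1,v1,s,name,pts=()):
    im=cv2.cvtColor(p["frame"],cv2.COLOR_RGB2BGR)[v0:v1,u0:u1]
    im=cv2.resize(im,None,fx=s,fy=s,interpolation=cv2.INTER_CUBIC)
    for u,v in pts: cv2.circle(im,(int((u+.5-u0)*s),int((v+.5-v0)*s)),2,(0,255,0),-1)
    cv2.imwrite(name,im)
def cloud(p):
    h,w=p["depth"].shape
    uu,vv=np.meshgrid(np.arange(w),np.arange(h))
    n=cv2.undistortPoints(np.stack([uu,vv],-1).reshape(-1,1,2).astype(float),K(p),D(p)).reshape(h,w,2)
    Z=p["depth"]; c=np.dstack([n[...,0]*Z,n[...,1]*Z,Z])
    return (c-p["t"])@p["R"]
E
python3 - <<'E'
from h import *
d=pickle.load(open("d0.pkl","rb"));p=d["top"]
crop(p,225,170,375,280,5,"pics/c0.png")
C=cloud(p)
sub=C[170:280,225:375]
hsv=cv2.cvtColor(p["frame"],cv2.COLOR_RGB2HSV)
# table check
m=(hsv[...,1]<40)&(hsv[...,2]>120); m[:,:225]=0;m[:,375:]=0;m[:170]=0;m[280:]=0
print("table z",np.median(C[m][:,2]),C[m][:,2].std())
for (u,v) in[(277,238),(217,250),(337,254),(338,203),(245,197),(300,190)]:
    print((u,v),C[v,u].round(4),hsv[v,u])
m=(hsv[...,0]>5)&(hsv[...,0]<25)&(hsv[...,1]>90)
print([ (x) for x in cv2.connectedComponentsWithStats(m.astype(np.uint8))[2] if x[4]>60])
E
```

```text
table z 0.0008151880492338605 0.12024876424427919
(277, 238) [0.4674 0.0196 0.0578] [ 16 120 130]
(217, 250) [0.4313 0.2076 0.0419] [ 16 119 135]
(337, 254) [ 0.4198 -0.1677  0.0365] [ 17 124 130]
(338, 203) [ 0.5872 -0.1761  0.0054] [ 20  16 144]
(245, 197) [0.6013 0.1229 0.0354] [158  30  34]
(300, 190) [ 0.6267 -0.053   0.0226] [ 51  11 161]
[array([     0,      0,    560,    420, 229461], dtype=int32), array([ 52,   0,  81,  11, 562], dtype=int32), array([299,  51,  22,  11,  83], dtype=int32), array([ 78,  61,  29,  60, 937], dtype=int32), array([284,  85,  30,  33, 461], dtype=int32), array([390, 125,  41,  11, 145], dtype=int32), array([136, 179,  39,  24, 181], dtype=int32), array([332, 186,  15,  34, 237], dtype=int32), array([ 249,  218,   55,   42, 1388], dtype=int32), array([198, 232,  38,  38, 671], dtype=int32), array([317, 237,  40,  36, 658], dtype=int32)]
```

View pics/c0.png

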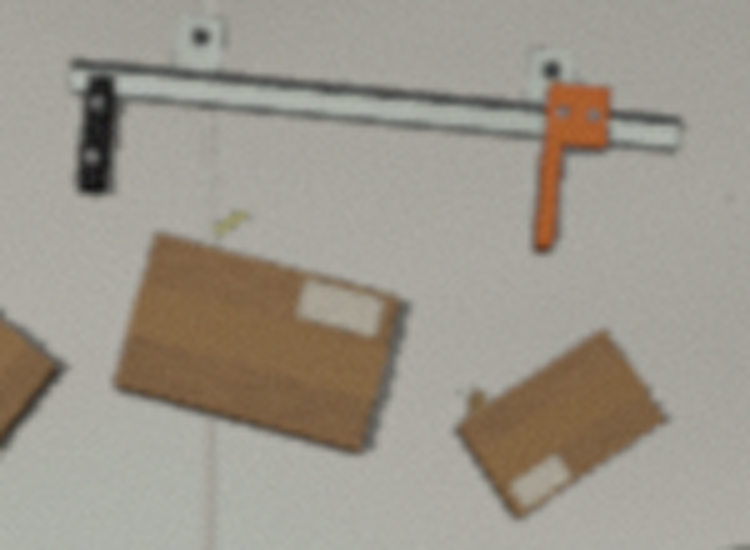

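The crop shows the carton-top corners at about (157,234), (400,297), (362,450) and (117,383). The rail's front edge runs below the bright strip, and the orange plate's tip is at (543,250). I'll cast these and check the sizes.

```bash
python3 - <<'E'
from h import *
d=pickle.load(open("d0.pkl","rb"));p=d["top"]
def cr(a): return (np.array(a,float)+.5)/5-.5+np.array([225,170])
print("cam",-p["R"].T@p["t"])
hsv=cv2.cvtColor(p["frame"],cv2.COLOR_RGB2HSV)
k=cast(p,cr([(157,234),(400,297),(362,448),(117,383)]),.055)[:,:2];print(k.round(4),np.linalg.norm(np.roll(k,-1,0)-k,axis=1))
# carton by mask
C=cloud(p)
m=((C[...,2]>.045)&(C[...,2]<.07)).astype(np.uint8); m[:,:245]=0;m[:,310:]=0;m[:212]=0;m[265:]=0
cn=max(cv2.findContours(m,0,1)[0],key=cv2.contourArea)
w=cast(p,cn.reshape(-1,2),.055)[:,:2].astype(np.float32)
print("rect",cv2.minAreaRect(w),np.median(C[m>0][:,2]))
m=cv2.inRange(hsv,(5,80,50),(25,255,255)); m[:,:245]=0;m[:,310:]=0;m[:212]=0;m[265:]=0
m=cv2.morphologyEx(m,cv2.MORPH_CLOSE,np.ones((9,9)))
cn=max(cv2.findContours(m,0,1)[0],key=cv2.contourArea)
w=cast(p,cn.reshape(-1,2),.055)[:,:2].astype(np.float32)
print("rectcol",cv2.minAreaRect(w))
# rail top: bright pixel edges per column, sub-pixel gradient
g=cv2.cvtColor(p["frame"],cv2.COLOR_RGB2GRAY).astype(float)
for u in range(250,330,10):
    v=int(187+ (u-245)*0.09)
    print(u,v-8,g[v-8:v+10,u].astype(int))
print("orange"); 
mo=cv2.inRange(hsv,(5,140,80),(20,255,255)); mo[:,:325]=0;mo[:,355:]=0;mo[:180]=0;mo[225:]=0
for v in range(184,222): 
    x=np.where(mo[v])[0]
    if len(x): print(v,x.min(),x.max(),C[v,(x.min()+x.max())//2].round(3))
E
```

```text
cam [ 0.28692036 -0.01791635  1.69250101]
[[ 0.5357  0.0859]
 [ 0.496  -0.0663]
 [ 0.402  -0.0424]
 [ 0.442   0.1097]] [0.15723427 0.09703452 0.15729927 0.09664563]
rect ((0.4690408408641815, 0.024270862340927124), (0.16052953898906708, 0.10052526742219925), 74.85475158691406) 0.055853360680310604
rectcol ((0.4674852788448334, 0.02271440625190735), (0.1583145409822464, 0.09779691696166992), 74.86729431152344)
250 179 [159 160 155 125  83 104 159 178 178 159 118 119 141 149 158 164 165 163]
260 180 [159 160 154 125  89 113 160 176 175 157 124 146 160 161 162 165 165 164]
270 181 [162 160 155 118  84 110 161 173 173 151 120 143 164 166 163 166 164 163]
280 182 [161 162 156 120  88 116 160 175 172 148 117 150 165 164 163 164 164 165]
290 183 [161 161 156 121  76 100 159 175 173 147 117 150 166 163 164 165 163 164]
300 183 [161 161 164 155 116  80 114 159 172 170 139 118 147 162 164 162 163 164]
310 184 [162 159 163 154 119  87 125 161 170 165 135 110 149 163 165 164 164 163]
320 185 [162 162 162 156 109  86 126 160 168 162 127 113 149 162 164 160 162 165]
orange
187 336 339 [ 0.632 -0.1
[... 430 characters left out ...]

200 334 336 [ 0.59  -0.163  0.043]
201 334 336 [ 0.587 -0.163  0.044]
202 334 336 [ 0.584 -0.163  0.044]
203 334 336 [ 0.581 -0.163  0.042]
204 333 336 [ 0.578 -0.16   0.041]
205 333 336 [ 0.574 -0.16   0.043]
206 333 335 [ 0.572 -0.16   0.039]
207 333 335 [ 0.569 -0.16   0.038]
208 333 335 [ 0.565 -0.16   0.038]
209 333 335 [ 0.56  -0.159  0.049]
210 333 335 [ 0.559 -0.16   0.04 ]
211 333 335 [ 0.555 -0.159  0.045]
212 333 335 [ 0.552 -0.16   0.043]
213 333 335 [ 0.549 -0.16   0.04 ]
214 333 335 [ 0.546 -0.16   0.039]
215 332 335 [ 0.541 -0.156  0.049]
216 332 335 [ 0.539 -0.156  0.045]
217 332 335 [ 0.536 -0.156  0.04 ]
218 332 334 [ 0.533 -0.156  0.041]
219 333 333 [ 0.531 -0.157  0.03 ]
```

```bash
python3 - <<'E'
from h import *
d=pickle.load(open("d0.pkl","rb"));p=d["top"]
g=cv2.cvtColor(p["frame"],cv2.COLOR_RGB2GRAY).astype(float)
hsv=cv2.cvtColor(p["frame"],cv2.COLOR_RGB2HSV)
P=[]
for u in range(254,329):
    v0=int(189+(u-250)*0.083)-1
    if 262<u<270: continue
    s=g[v0-1:v0+5,u]; w=np.clip(155-s,0,None); 
    P.append((u,v0-1+(w*np.arange(6)).sum()/w.sum()))
W=cast(p,P,.011)[:,:2]
k=np.polyfit(W[:,1],W[:,0],1);r=W[:,0]-np.polyval(k,W[:,1]);k=np.polyfit(W[abs(r)<.002][:,1],W[abs(r)<.002][:,0],1)
print("front x=a y+b",k,r.std())
th=np.arctan(-k[0]) # fence y dir = (k,1): rot by th => (-sin th, cos th)
print("fence yaw",th)
ex=np.array([np.cos(th),np.sin(th)]);ey=np.array([-np.sin(th),np.cos(th)])
# black stop: dark mask rows below the rail
m=(g<75).astype(np.uint8)
for v in range(180,212): 
    x=np.where(m[v,236:258])[0]+236
    if len(x): print(v,x.min(),x.max(),g[v,238:254].astype(int))
mo=cv2.inRange(hsv,(5,140,80),(20,255,255))
E
```

```text
front x=a y+b [0.09754008 0.62121577] 0.00029117602347388915
fence yaw -0.09723249989814584
185 244 245 [156 168 175 169 128  88  74  66  75  97 140 158 159 158 159 159]
186 243 246 [151 161 176 167 118  62  37  32  40  83 146 174 178 176 176 175]
187 243 247 [153 153 158 145  98  47  34  34  33  73 144 172 178 177 175 179]
188 242 247 [155 139 123 101  69  43  42  38  28  63 121 151 159 163 168 167]
189 242 247 [160 155 139 106  70  70  80  66  35  44  82 107 118 121 122 122]
190 246 247 [165 165 155 121  79  92 100  77  38  45  75  98 119 132 133 132]
191 242 247 [161 169 157 121  70  72  79  62  36  45  77 108 141 158 157 157]
192 242 247 [163 167 160 116  62  44  49  44  33  47  84 115 149 163 167 165]
193 242 247 [167 165 159 117  58  32  32  30  24  51  90 138 158 161 165 165]
194 242 247 [165 165 157 111  59  36  34  24  31  57 100 145 164 167 164 165]
195 242 247 [166 163 146  99  48  31  37  32  31  66 102 144 165 163 164 165]
196 242 247 [168 163 141  93  46  27  36  29  37  61 105 145 163 167 164 162]
197 242 247 [168 161 136  92  48  32  31  32  34  68 103 145 166 165 166
[... 163 characters left out ...]
00 244 246 [166 159 118  76  90  93  68  35  47  91 137 160 168 166 164 167]
201 245 246 [169 158 119  80  98 108  82  42  48  98 144 165 164 167 164 166]
202 241 246 [167 160 118  65  71  75  60  33  44  97 145 165 164 166 167 165]
203 241 246 [165 156 113  58  41  44  34  31  52  99 145 164 166 166 167 168]
204 241 246 [165 148 100  46  33  34  24  30  62 105 147 163 166 167 166 168]
205 241 246 [163 143  95  52  27  36  30  39  66 103 148 162 167 165 165 166]
206 241 246 [165 144 101  49  32  34  22  32  68 104 144 164 168 164 168 165]
207 241 245 [165 154 112  54  26  25  24  36  75 108 145 166 169 167 166 166]
208 243 244 [170 161 133 100  82  72  68  81 103 123 150 163 169 167 169 167]
```

```bash
python3 - <<'E'
from h import *
d=pickle.load(open("d0.pkl","rb"));p=d["top"]
g=cv2.cvtColor(p["frame"],cv2.COLOR_RGB2GRAY).astype(float)
S=cv2.cvtColor(p["frame"],cv2.COLOR_RGB2HSV)[...,1].astype(float)
th=-0.09723;ex=np.array([np.cos(th),np.sin(th)]);ey=np.array([-np.sin(th),np.cos(th)])
b=np.array([0.62122,0])
def cross(a,lev,up):
    for i in range(len(a)-1):
        if up and a[i]<lev<=a[i+1] or (not up and a[i]>lev>=a[i+1]): return i+(lev-a[i])/(a[i+1]-a[i])
L=[];Rr=[]
for v in list(range(193,199))+list(range(203,207)):
    a=g[v,236:256]; L.append((236+cross(a,98,False),v)); Rr.append((236+5+cross(a[5:] if True else a,98,True),v))
l=cast(p,L,.034)[:,:2]-b; r=cast(p,Rr,0)[:,:2]-b
print("stop outer",(l@ey).round(4)); print("stop face",(r@ey).round(4))
y0=((l@ey).mean()-.018+(r@ey).mean())/2
y0a=(l@ey).mean()-.018
print(y0a,(r@ey).mean())
L=[];Rr=[]
for v in range(203,217):
    a=S[v,322:346]; pk=a.max()
    c=cross(a,pk/2,True); L.append((322+c,v)); i=int(a.argmax()); Rr.append((322+i+cross(a[i:],pk/2,False),v))
l=cast(p,L,.003)[:,:2]-b; r=cast(p,Rr,.041)[:,:2]-b
print("or face",(l@ey).round(4)); print("or outer",(r@ey).round(4))
O=b+ey*y0
print("O",O)
f=lambda w:np.c_[(w-O)@ex,(w-O)@ey]
for nm,L_,z,off in(("face",L,.003,0),("outer",Rr,.041,.012)):
    q=f(cast(p,L_,z)[:,:2]); print(nm,"joint",q[:,1].mean()+off+.3)
print("stop front end x (expect -.065)",f(cast(p,[(243,208)],.034)[:,:2]),"orange tip(-.075)",f(cast(p,[(333.5,219)],.041)[:,:2]))
print("rail ends y(.03,-.365)",f(cast(p,[(239,186),(361,197.5)],.022)[:,:2]))
c=np.array([.4683,.0235]);print("carton f",f(c[None]),"angle",np.deg2rad(74.86-90)-th)
np.savez("fence.npz",O=O,th=th)
# neighbours
C=cloud(p)
for nm,box in dict(small1=(195,228,240,275),small2=(312,232,362,275),ink=(374,230,402,268),roll=(398,180,428,212),stamp=(150,230,178,262),cut=(132,174,184,206)).items():
    u0,v0,u1,v1=box; q=C[v0:v1,u0:u1].reshape(-1,3); q=q[(q[:,2]>.008)&(q[:,2]<.1)]
    print(nm,np.percentile(q,[3,97],axis=0).round(3).tolist())
E
```

```text
stop outer [0.1337 0.1335 0.1339 0.1339 0.1337 0.134  0.1334 0.1338 0.1337 0.133 ]
stop face [0.1152 0.1155 0.1154 0.1152 0.1147 0.1147 0.1154 0.1155 0.115  0.1148]
0.11566587823492656 0.11514917139108709
or face [-0.1612 -0.1613 -0.1616 -0.1618 -0.1621 -0.1623 -0.1621 -0.1621 -0.1621
 -0.1615 -0.1614 -0.1612 -0.1613 -0.1615]
or outer [-0.1717 -0.1721 -0.1718 -0.1715 -0.1713 -0.1714 -0.1715 -0.1714 -0.1714
 -0.1715 -0.1717 -0.1716 -0.1718 -0.172 ]
O [0.6324234  0.11486244]
face joint 0.022915628467691906
outer joint 0.02496729397369024
stop front end x (expect -.065) [[-0.06757465  0.00750757]] orange tip(-.075) [[-0.07578454 -0.28143701]]
rail ends y(.03,-.365) [[ 0.00467885  0.02964998]
 [ 0.00518571 -0.36443485]]
carton f [[-0.15447905 -0.10686351]] angle -0.1670128487519415
small1 [[0.379, 0.161, 0.01], [0.485, 0.262, 0.046]]
small2 [[0.373, -0.22, 0.011], [0.467, -0.111, 0.046]]
ink [[0.393, -0.36, 0.01], [0.485, -0.299, 0.026]]
roll [[0.572, -0.438, 0.011], [0.637, -0.375, 0.056]]
stamp [[0.413, 0.359, 0.008], [0.481, 0.403, 0.068]]
cut [[0.592, 0.342, 0.008], [0.666, 0.475, 0.022]]
```

```bash
cat >> h.py <<'E'
from scipy.spatial.transform import Rotation as Ro
F=np.load("fence.npz");O=F["O"];th=float(F["th"])
ex=np.array([np.cos(th),np.sin(th)]);ey=np.array([-np.sin(th),np.cos(th)])
def f2w(x,y): return O+ex*x+ey*y
def w2f(w): w=np.asarray(w)[:2]-O; return np.array([w@ex,w@ey])
def st():
    from station import manip
    s=manip.sense();R=Ro.from_quat(s["tool_rot"]).as_matrix()
    yaw=np.arctan2(R[1,0],R[0,0])
    fo=s["force"][:2]
    print("t %.2f"%s["t"],"fence",w2f(s["tcp_pos"]).round(4),"z %.4f"%s["tcp_pos"][2],"yaw-th deg %.2f"%np.degrees(yaw-th),"tilt",R[:,2].round(3),"F fence",(fo@ex).round(1),(fo@ey).round(1),s["force"][2].round(1),"gap %.3f"%s["finger_gap"])
    return s,R,yaw
def rows(*W):
    s,R,yaw=st()
    for w in W:
        d=R.T@(np.asarray(w)-s["tcp_pos"])*100; print("shift cm",d.round(2),"turn",np.degrees(yaw-th).round(1))
def fr(x,y,z): return np.r_[f2w(x,y),z]
E
python3 - <<'E'
from h import *
rows([.45,-.25,.19],fr(-.24,-.105,.19),fr(-.24,-.105,.0))
E
```

```text
t 0.10 fence [-0.3551 -0.7418] z 0.1918 yaw-th deg 24.93 tilt [-0.     0.002 -1.   ] F fence -0.0 -0.5 -1.1 gap 0.999
shift cm [ 34.16 -23.93   0.24] turn 24.9
shift cm [ 37.27 -52.9    0.3 ] turn 24.9
shift cm [ 37.27 -52.86  19.3 ] turn 24.9
```

drive_tool --deltas '[8,-5.5,0,5,16,-11,0,10,24,-17,0,16,34.2,-24,0,24.9,34.2,-24,0,24.9,34.2,-24,0,24.9,34.2,-24,0,24.9,34.2,-24,0,24.9,34.2,-24,0,24.9,35,-33,0,24.9,36,-43,0,24.9,37.3,-52.9,0,24.9]' --hand 8.54

```text
t: 1.3
tcp_pos: [0.4139, -0.1015, 0.1923]
tool_rot: [0.999, -0.049, -0.001, -0.001]
force: [0.9, -0.4, 1.0]
finger_gap: 0.999
```

```bash
python3 - <<'E'
from h import *
rows(fr(-.24,-.105,.19),fr(-.24,-.105,.0))
E
```

```text
t 1.30 fence [-0.1965 -0.2366] z 0.1923 yaw-th deg -0.02 tilt [-0.001  0.003 -1.   ] F fence 0.9 -0.3 1.0 gap 0.999
shift cm [ -4.36 -13.16   0.27] turn -0.0
shift cm [ -4.33 -13.11  19.27] turn -0.0
```

drive_tool --deltas '[-1.5,-4.4,0,0,-3,-8.8,0,0,-4.4,-13.1,0,0,-4.4,-13.1,0,0,-4.4,-13.1,5,0,-4.4,-13.1,9,0,-4.4,-13.1,11,0,-4.4,-13.1,11,0]'

```text
t: 2.1
tcp_pos: [0.3809, 0.0333, 0.0806]
tool_rot: [0.999, -0.049, -0.004, -0.002]
force: [0.0, 0.6, -0.7]
finger_gap: 1.001
```

```bash
python3 - <<'E'
from h import *
from station import manip
rows(fr(-.24,-.105,.0))
p=manip.snapshot("side"); crop(p,200,150,460,345,3,"pics/s1.png")
p=manip.snapshot("top"); crop(p,200,160,400,310,4,"pics/t1.png")
E
```

```text
t 2.10 fence [-0.2424 -0.1056] z 0.0806 yaw-th deg -0.05 tilt [-0.007  0.004 -1.   ] F fence -0.0 0.6 -0.7 gap 1.001
shift cm [ 0.3  -0.04  8.05] turn -0.0
```

View pics/s1.png

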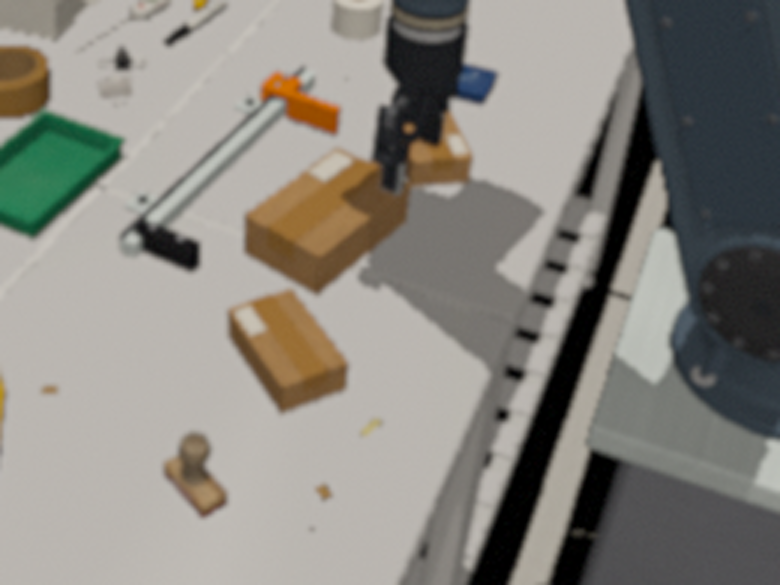

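View pics/t1.png

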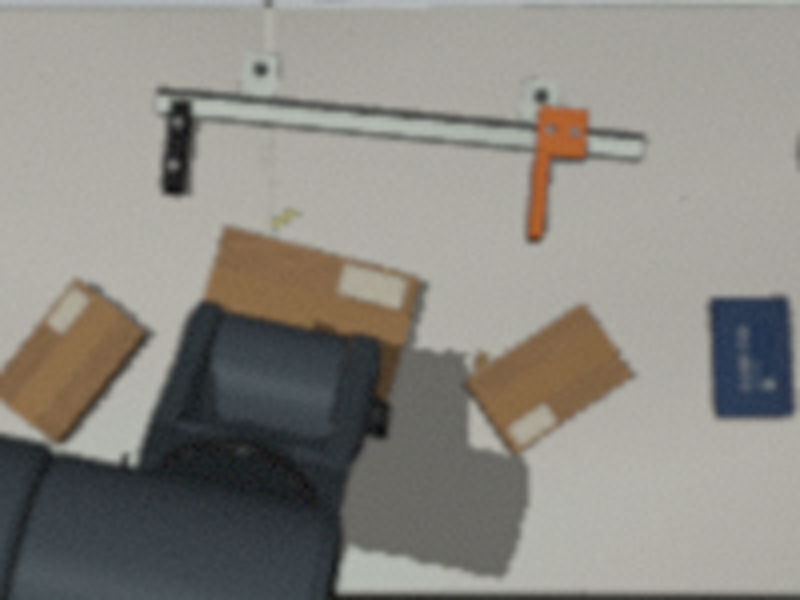

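The side view shows the open fingers clear on the robot side of the carton, around (395,150). The top view shows the carton unmoved. I'll lower next.

drive_tool --deltas '[0.3,0,3,0,0.3,0,5.5,0,0.3,0,7,0,0.3,0,7.8,0,0.3,0,7.8,0,0.3,0,7.8,0]'

```text
t: 2.8
tcp_pos: [0.3868, 0.0326, 0.0055]
tool_rot: [0.999, -0.049, 0.0, -0.001]
force: [-0.4, -0.2, 0.2]
finger_gap: 1.004
```

```bash
python3 - <<'E'
from h import *
from station import manip
rows(fr(-.111,-.105,.0))
p=manip.snapshot("side"); crop(p,280,150,410,247,6,"pics/s2.png")
E
```

```text
t 2.80 fence [-0.2364 -0.1058] z 0.0055 yaw-th deg -0.05 tilt [ 0.     0.002 -1.   ] F fence -0.4 -0.2 0.2 gap 1.004
shift cm [12.54 -0.09  0.55] turn -0.1
```

View pics/s2.png

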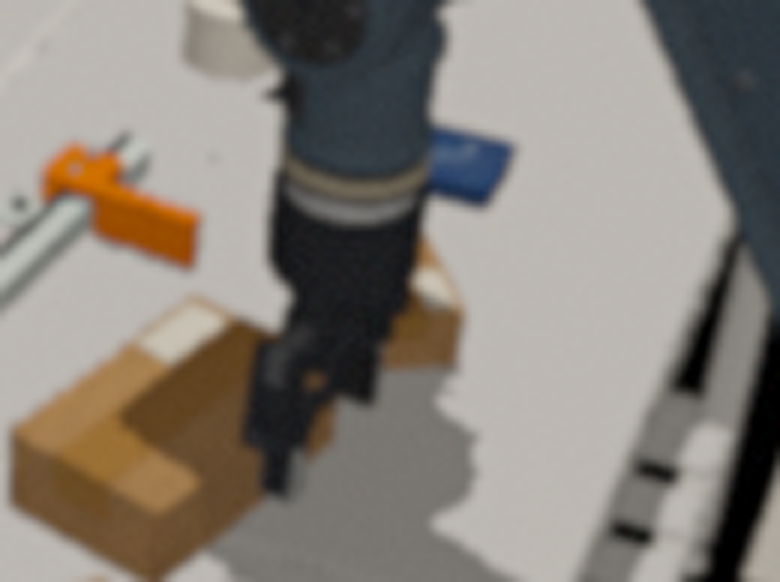

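The left fingertip is at (278,490), in front of the carton's near face, and the gripper body is above the carton top. I'll push slowly.

drive_tool --deltas '[0.6,-0.1,0.2,0,1.2,-0.1,0.2,0,1.8,-0.1,0.2,0,2.4,-0.1,0.2,0,3.0,-0.1,0.2,0,3.6,-0.1,0.2,0,4.2,-0.1,0.2,0,4.8,-0.1,0.2,0,5.4,-0.1,0.2,0,6.0,-0.1,0.2,0,6.0,-0.1,0.2,0,6.0,-0.1,0.2,0]'

```text
t: 4.05
tcp_pos: [0.4465, 0.0278, 0.0036]
tool_rot: [0.999, -0.049, 0.0, -0.001]
force: [-0.2, 0.4, -0.8]
finger_gap: 0.999
```

```bash
python3 - <<'E'
from h import *
from station import manip
rows(fr(-.111,-.105,.0))
p=manip.snapshot("side"); crop(p,200,150,400,300,4,"pics/s3.png")
p=manip.snapshot("top"); crop(p,200,160,400,310,4,"pics/t3.png")
E
```

```text
t 4.05 fence [-0.1766 -0.1047] z 0.0036 yaw-th deg -0.05 tilt [ 0.     0.002 -1.   ] F fence -0.2 0.3 -0.8 gap 0.999
shift cm [6.56 0.02 0.36] turn -0.0
```

View pics/s3.png

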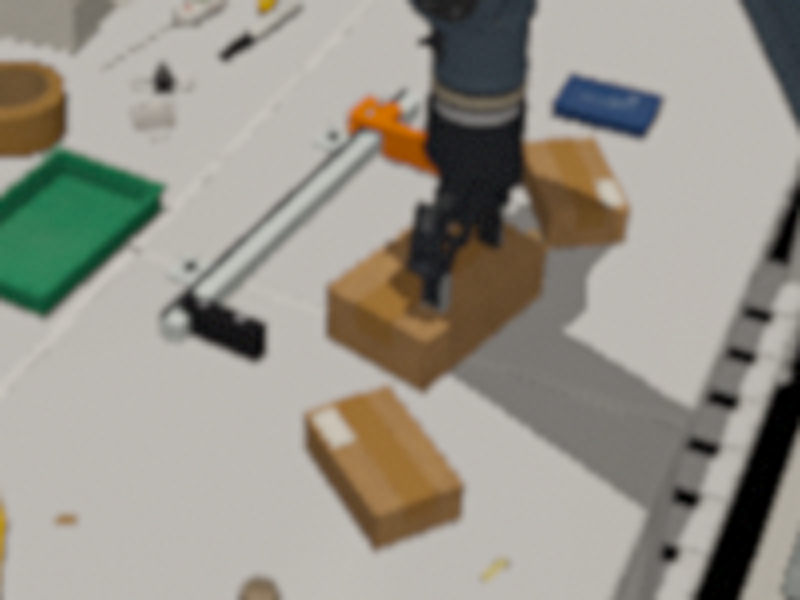

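View pics/t3.png

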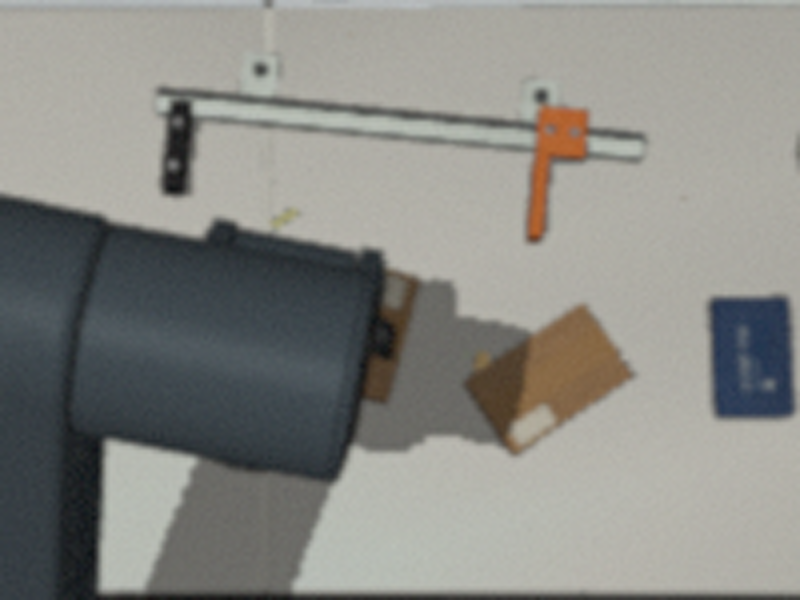

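```bash
python3 - <<'E'
from h import *
from station import manip
p=manip.snapshot("side")
for x,y in((-.2364,-.1058),(-.1766,-.1047)):
  for dy in(.05,-.05):
    for z in(.005,.018,.07): print(x,dy,z,proj(p,fr(x,y+dy,z)).round(1))
cs=[fr(-.1545,-.107,0)+np.r_[Ro.from_euler('z',th-.167).as_matrix()[:2,:2]@np.array(q),.055] for q in((.05,.08),(.05,-.08),(-.05,-.08),(-.05,.08))]
print("carton top corners initial",proj(p,np.array(cs)).round(1))
s=manip.sense(); print(s["q"],s["force"])
C=cloud(p); 
for (u,v) in [(308,222),(300,235),(285,225),(320,225),(325,225)]: print(u,v,C[v,u].round(3),w2f(C[v,u]).round(3))
E
```

```text
-0.2364 0.05 0.005 [[324.  246.6]]
-0.2364 0.05 0.018 [[324.4 243.4]]
-0.2364 0.05 0.07 [[325.8 230.4]]
-0.2364 -0.05 0.005 [[337.8 228.6]]
-0.2364 -0.05 0.018 [[338.3 225.5]]
-0.2364 -0.05 0.07 [[339.9 212.8]]
-0.1766 0.05 0.005 [[306.6 239.8]]
-0.1766 0.05 0.018 [[306.9 236.7]]
-0.1766 0.05 0.07 [[307.8 223.7]]
-0.1766 -0.05 0.005 [[321.1 222.5]]
-0.1766 -0.05 0.018 [[321.4 219.5]]
-0.1766 -0.05 0.07 [[322.7 206.7]]
carton top corners initial [[280.6 221.3]
 [312.  198.6]
 [336.8 210.9]
 [306.1 235.5]]
[-0.19039134  0.65627197  2.01902102  0.00509122  0.46710614  1.47395169] [0.41779398 0.24498651 0.28325257]
308 222 [0.449 0.084 0.082] [-0.18  -0.049]
300 235 [0.463 0.107 0.043] [-0.168 -0.024]
285 225 [0.522 0.088 0.046] [-0.108 -0.037]
320 225 [0.422 0.048 0.054] [-0.203 -0.087]
325 225 [0.415 0.018 0.034] [-0.207 -0.118]
```

The fingertips appear to have passed above the carton: there was no force, the carton hasn't moved, and the depth at the fingertip reads z ≈ 0.06–0.08. I'll measure the real tip height.

```bash
python3 - <<'E'
from h import *
from station import manip
p=manip.snapshot("side")
crop(p,290,190,340,240,12,"pics/s4.png")
C=cloud(p);g=cv2.cvtColor(p["frame"],cv2.COLOR_RGB2GRAY)
for v in range(212,232):
    r=[]
    for u in range(303,314):
        f=w2f(C[v,u]); r.append("%3d/%3d,%3d,%3d"%(g[v,u],f[0]*1000,f[1]*1000,C[v,u,2]*1000))
    print(v,*r)
E
```

```text
212  38/-169,-31,127  29/-169,-38,122  29/-175,-31,129  30/-178,-33,128  34/-181,-34,129  32/-184,-33,131  32/-187,-34,132  36/-187,-42,127  44/-148,-129, 53  39/-185,-60,114  34/-187,-60,115
213  34/-168,-34,121  27/-170,-37,119  28/-165,-52,107  32/-167,-55,106  30/-179,-37,123  36/-186,-31,130  30/-187,-34,128  35/-189,-38,127  40/-153,-119, 58  34/-187,-54,115  34/-187,-62,110
214  33/-169,-33,118  25/-169,-39,114  24/-169,-45,110  27/-170,-51,106  30/-173,-51,108  32/-186,-31,126  32/-188,-32,126  30/-189,-38,122  33/-185,-53,111  32/-188,-54,112  41/-189,-58,109
215  36/-168,-34,113  35/-171,-36,113  33/-173,-38,112  32/-175,-40,112  28/-178,-41,112  31/-187,-30,123  30/-187,-36,119  26/-188,-40,117  28/-185,-53,108  34/-188,-54,108  49/-188,-61,103
216  40/-169,-33,110  42/-172,-34,111  46/-175,-34,112  42/-179,-33,114  40/-180,-36,113  38/-186,-31,119  29/-188,-34,118  29/-188,-40,114  26/-186,-53,104  38/-188,-55,103  57/-164,-113, 54
217  44/-171,-29,110  45/-173,-31,110  45/-177,-31,111  43/-180,-31,112  43/-182,-33,112  37/-187,-30,116  29/-188,-35,113  29/-188,-42,108  3
[... 2024 characters left out ...]
,-49, 55  79/-175,-52, 54  81/-179,-52, 55  84/-181,-55, 54  85/-184,-56, 55  83/-187,-56, 56  79/-188,-61, 53  78/-191,-61, 54
229 103/-169,-39, 56  99/-170,-43, 54  90/-175,-40, 58  85/-176,-44, 56  84/-179,-46, 56  88/-181,-48, 56  93/-183,-51, 54  90/-187,-49, 57  83/-189,-52, 56  80/-192,-54, 56  78/-193,-57, 54
230 124/-170,-36, 55 120/-173,-38, 55 109/-174,-43, 51 102/-178,-42, 54 102/-180,-45, 53 106/-183,-44, 55 112/-187,-44, 57 108/-188,-47, 55  99/-191,-48, 56  88/-195,-48, 58  79/-195,-55, 52
231 132/-171,-35, 52 128/-176,-32, 56 125/-177,-36, 54 122/-180,-37, 55 122/-182,-41, 52 126/-186,-39, 56 126/-187,-43, 54 122/-191,-43, 55 110/-192,-46, 54  91/-194,-49, 53  78/-196,-53, 50
```

View pics/s4.png

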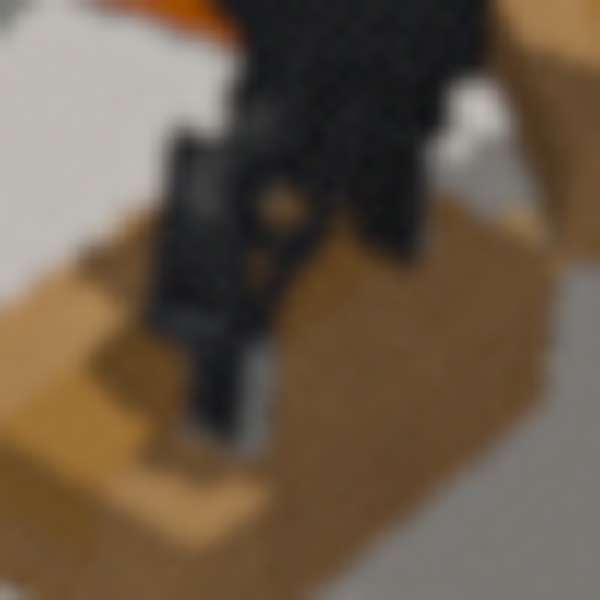

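The open fingertip is at z ≈ 0.058 while the TCP reads 0.0036. The tips therefore sit about 54 mm above the reported TCP instead of the expected 13 mm, and the first image gives the same figure. I'll back off up high, shut the fingers there and measure the shut tip as well.

drive_tool --deltas '[0,0,-2,0,0,0,-4,0,-2.2,0,-5,0,-4.4,0,-5,0,-6.3,0,-5,0,-6.3,0,-5,0,-6.3,0,-5,0,-6.3,0,-5,0,-6.3,0,-5,0,-6.3,0,-5,0]' --hand 0 --squeeze 20

```text
t: 5.25
tcp_pos: [0.3844, 0.0337, 0.0535]
tool_rot: [0.999, -0.049, 0.0, -0.001]
force: [-0.2, 0.1, -0.5]
finger_gap: 0.003
```

```bash
python3 - <<'E'
from h import *
from station import manip
s,R,y=st()
p=manip.snapshot("side")
crop(p,280,160,380,235,8,"pics/s5.png")
print(proj(p,[s["tcp_pos"],s["tcp_pos"]+[0,0,.03],s["tcp_pos"]+[0,0,.05]]))
C=cloud(p);a=proj(p,[s["tcp_pos"]+[0,0,.04]])[0].round().astype(int);g=cv2.cvtColor(p["frame"],cv2.COLOR_RGB2GRAY)
for v in range(a[1]-14,a[1]+14):
    print(v,*["%3d/%3d,%3d,%3d"%(g[v,u],*(w2f(C[v,u])*1000),C[v,u,2]*1000) for u in range(a[0]-3,a[0]+4)])
E
```

```text
t 5.25 fence [-0.239  -0.1049] z 0.0535 yaw-th deg -0.05 tilt [ 0.001  0.002 -1.   ] F fence -0.2 0.1 -0.5 gap 0.003
[[333.18376147 225.92927098]
 [334.10386599 218.29041796]
 [334.73081362 213.07097542]]
202  31/-248,-43,186  28/-250,-44,186  30/-249,-54,180  34/-249,-61,175  31/-241,-90,154  29/-245,-88,157  27/-247,-89,157
203  28/-247,-44,182  27/-250,-45,182  26/-251,-50,180  30/-250,-59,174  27/-234,-107,137  27/-237,-109,137  28/-248,-89,154
204  26/-585,795,843  22/-250,-46,178  25/-251,-49,177  26/-249,-63,167  26/-250,-68,164  28/-242,-96,144  24/-248,-89,150
205  22/-247,-46,174  23/-251,-43,177  24/-251,-51,172  26/-250,-62,165  26/-250,-68,161  26/-245,-89,146  25/-248,-90,146
206  25/-244,-55,163  24/-585,795,843  21/-250,-55,166  21/-251,-61,162  24/-250,-70,156  24/-249,-79,150  28/-248,-92,141
207  36/-236,-76,143  30/-245,-60,157  25/-250,-56,162  24/-250,-64,156  20/-251,-69,153  28/-251,-77,148  38/-250,-87,141
208  51/-236,-76,140  39/-240,-75,142  26/-247,-65,151  22/-250,-65,152  25/-250,-72,148  45/-251,-77,145  61/-249,-91,135
209  64/-227,-101,116  43/-235,-
[... 1941 characters left out ...]
9/-215,-179,  0 117/-220,-176,  2 117/-221,-181,  0
225  80/-211,-155,  9  91/-212,-161,  5 102/-214,-165,  3 112/-215,-172, -1 117/-217,-175, -1 117/-222,-171,  2 118/-223,-178, -1
226  90/-213,-150,  9 102/-215,-155,  6 113/-216,-161,  3 117/-217,-168, -1 119/-220,-168,  0 118/-222,-171, -1 118/-225,-175, -2
227 102/-212,-155,  1 113/-214,-158,  0 118/-217,-160,  0 118/-220,-160,  1 118/-222,-165, -1 119/-225,-166,  0 118/-229,-165,  1
228 113/-213,-153, -1 117/-217,-151,  2 117/-219,-157, -1 118/-222,-157,  0 117/-225,-157,  1 118/-585,795,843 119/-231,-161,  1
229 118/-218,-143,  4 117/-218,-151, -1 116/-220,-154, -3 118/-224,-153,  0 117/-227,-155,  0 118/-230,-154,  2 117/-232,-157,  0
```

View pics/s5.png

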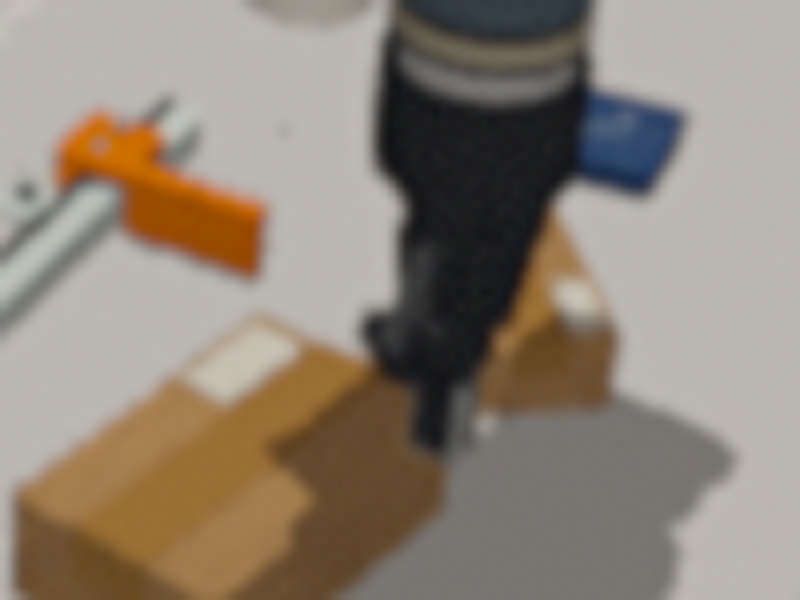

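The shut tip reads z ≈ 0.093 at TCP z = 0.0535. The real tip is therefore a steady 40 mm short of the reported TCP along the tool, while x and y agree. I'll correct for this by commanding reported z about −0.04, watching the force on the way down.

drive_tool --deltas '[0,0,0,0,0,0,1.5,0,0,0,3,0,0,0,4.5,0,0,0,6,0,0,0,7,0,0,0,7.5,0,0,0,7.5,0,0,0,7.5,0]' --hand 8.54

```text
t: 6.2
tcp_pos: [0.3843, 0.0339, -0.0213]
tool_rot: [0.999, -0.049, 0.0, -0.001]
force: [0.0, -0.7, -0.4]
finger_gap: 0.997
```

```bash
python3 - <<'E'
from h import *
from station import manip
s,R,y=st()
p=manip.snapshot("side")
crop(p,280,160,380,260,6,"pics/s6.png")
E
```

```text
t 6.20 fence [-0.2391 -0.1046] z -0.0213 yaw-th deg -0.04 tilt [ 0.001  0.002 -1.   ] F fence 0.1 -0.7 -0.4 gap 0.997
```

View pics/s6.png

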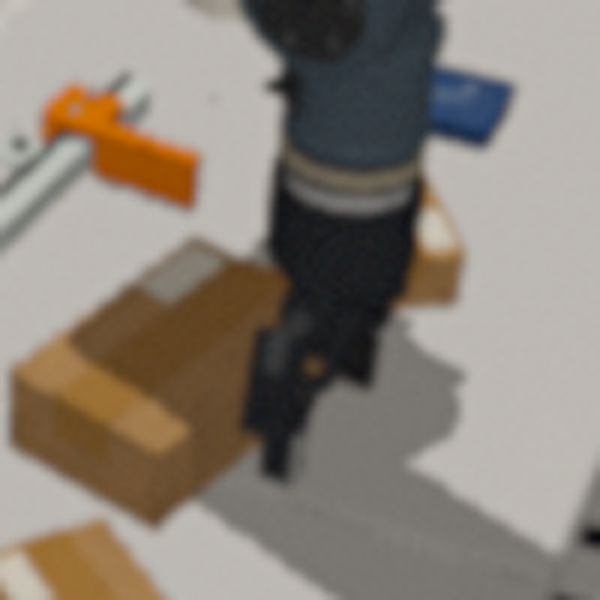

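The tip is at image row 240, so z ≈ 0.032, which matches the corrected model. I'll go down 1.8 cm and push.

drive_tool --deltas '[0,0,0.9,0,0,0,1.8,0,0,0,1.8,0,0.5,0,1.8,0,1.0,0,1.8,0,1.5,0,1.8,0,2,0,1.8,0,2.5,0,1.8,0,3,0,1.8,0,3.5,0,1.8,0,4,0,1.8,0,4,0,1.8,0]'

```text
t: 7.45
tcp_pos: [0.4256, 0.0298, -0.0391]
tool_rot: [0.999, -0.049, 0.001, -0.001]
force: [0.6, -0.5, -0.2]
finger_gap: 1.004
```

```bash
python3 - <<'E'
from h import *
from station import manip
s,R,y=st()
p=manip.snapshot("side")
crop(p,200,150,400,300,4,"pics/s7.png")
E
```

```text
t 7.45 fence [-0.1976 -0.1047] z -0.0391 yaw-th deg -0.02 tilt [ 0.003  0.002 -1.   ] F fence 0.6 -0.4 -0.2 gap 1.004
```

View pics/s7.png

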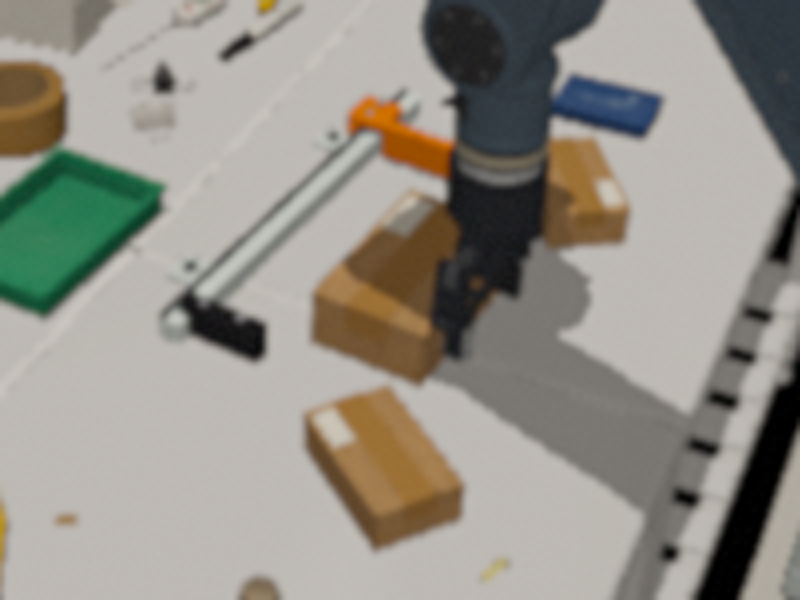

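The carton is moving and rotating square against the fingers. I'll continue.

drive_tool --deltas '[0.6,0,0,0,1.2,0,0,0,1.8,0,0,0,2.4,0,0,0,3.0,0,0,0,3.6,0,0,0,4.2,0,0,0,4.8,0,0,0,5.4,0,0,0,6.0,0,0,0,6.6,0,0,0,6.6,0,0,0]'

```text
t: 8.7
tcp_pos: [0.4934, 0.023, -0.0387]
tool_rot: [0.999, -0.049, 0.003, -0.001]
force: [-0.8, -0.4, 0.1]
finger_gap: 0.995
```

```bash
python3 - <<'E'
from h import *
from station import manip
s,R,y=st()
p=manip.snapshot("side")
crop(p,200,150,400,300,4,"pics/s8.png")
E
```

```text
t 8.70 fence [-0.1294 -0.1049] z -0.0387 yaw-th deg -0.03 tilt [ 0.007  0.001 -1.   ] F fence -0.8 -0.5 0.1 gap 0.995
```

View pics/s8.png

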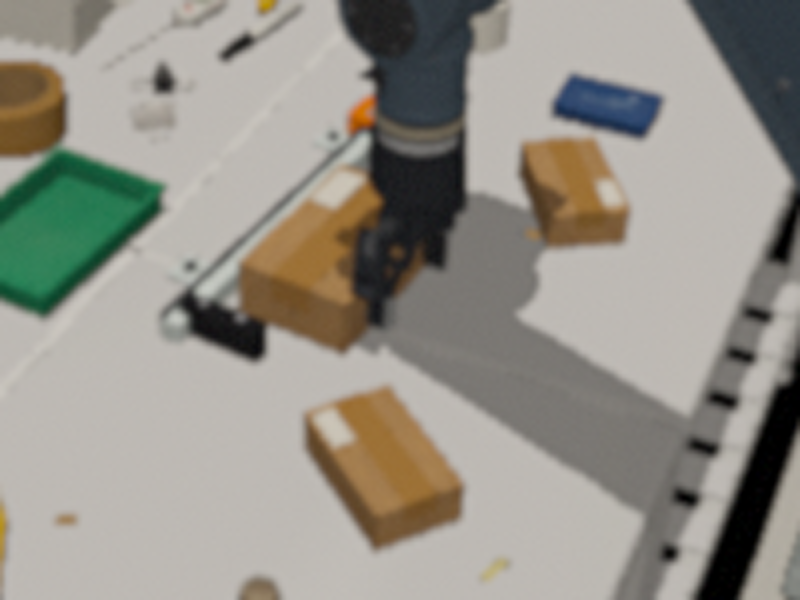

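drive_tool --deltas '[0.5,0,0,0,1.0,0,0,0,1.3,0,0,0,1.5,0,0,0,1.6,0,0,0,1.6,0,0,0]'

```text
t: 9.35
tcp_pos: [0.5091, 0.0214, -0.0386]
tool_rot: [0.999, -0.049, 0.003, -0.001]
force: [-1.3, 0.2, -1.0]
finger_gap: 1.002
```

```bash
python3 - <<'E'
from h import *
st()
E
```

```text
t 9.35 fence [-0.1137 -0.1049] z -0.0386 yaw-th deg -0.03 tilt [ 0.007  0.001 -1.   ] F fence -1.3 0.0 -1.0 gap 1.002
```

drive_tool --deltas '[0.2,0,0,0,0.3,0,0,0,0.4,0,0,0,0.4,0,0,0]'

```text
t: 9.75
tcp_pos: [0.5096, 0.0218, -0.0388]
tool_rot: [0.999, -0.049, -0.0, -0.001]
force: [-5.9, 1.2, 3.3]
finger_gap: 1.0
```

```bash
python3 - <<'E'
from h import *
from station import manip
st()
p=manip.snapshot("side")
crop(p,225,180,325,255,8,"pics/s9.png")
E
```

```text
t 9.75 fence [-0.1132 -0.1046] z -0.0388 yaw-th deg -0.07 tilt [ 0.     0.002 -1.   ] F fence -5.9 0.7 3.3 gap 1.000
```

View pics/s9.png

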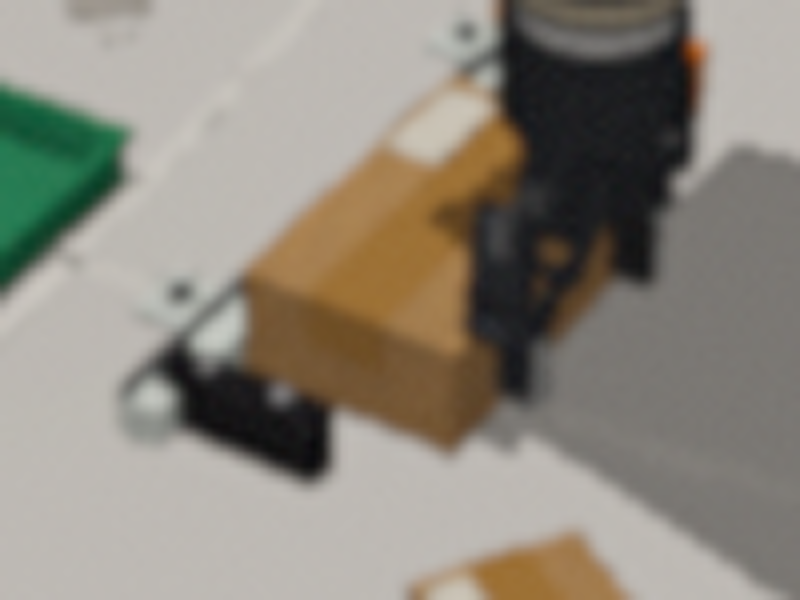

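At 5.9 N resistance the carton is seated on the rail and lies parallel to it in the picture, with its left edge at (250,280)–(450,350). I'll back off, lift and move to the orange stop with the fingers shut.

drive_tool --deltas '[-1,0,0,0,-2.5,0,0,0,-4,0,0,0,-4,0,-4,0,-4,0,-8,0,-4,0,-12,0,-4,0,-12,0]'

```text
t: 10.5
tcp_pos: [0.4745, 0.0247, 0.0858]
tool_rot: [0.999, -0.049, 0.007, -0.0]
force: [0.3, -0.1, -0.4]
finger_gap: 1.002
```

```bash
python3 - <<'E'
from h import *
rows(fr(-.04,-.335,.08),fr(-.04,-.335,-.022))
E
```

```text
t 10.50 fence [-0.1484 -0.1051] z 0.0858 yaw-th deg -0.05 tilt [ 0.013 -0.    -1.   ] F fence 0.3 -0.1 -0.4 gap 1.002
shift cm [10.85 22.98  0.69] turn -0.1
shift cm [10.71 22.99 10.89] turn -0.1
```

drive_tool --deltas '[2.2,4.6,0,0,4.4,9.2,0,0,6.6,13.8,0,0,8.8,18.4,0,0,10.8,23,0,0,10.8,23,0,0,10.8,23,0,0,10.8,23,0,0]' --hand 0

```text
t: 11.3
tcp_pos: [0.5582, -0.2135, 0.0859]
tool_rot: [0.999, -0.049, 0.006, -0.001]
force: [0.4, 0.3, 0.1]
finger_gap: 0.0
```

```bash
cat > ck.py <<'E'
from h import *
from station import manip
import sys
n=sys.argv[1]
p=manip.snapshot("top"); crop(p,215,170,375,290,5,f"pics/t{n}.png")
C=cloud(p);hsv=cv2.cvtColor(p["frame"],cv2.COLOR_RGB2HSV)
def rect(m):
    cn=max(cv2.findContours(m,0,1)[0],key=cv2.contourArea)
    r=cv2.minAreaRect(cast(p,cn.reshape(-1,2),.055)[:,:2].astype(np.float32))
    a=np.deg2rad(r[2])-th; a=(a+np.pi/4)%(np.pi/2)-np.pi/4
    print("fence",w2f(r[0]).round(4),"size",np.round(r[1],4),"ang %.4f"%a)
box=np.zeros(C.shape[:2],np.uint8); box[185:250,235:335]=1
rect(((C[...,2]>.045)&(C[...,2]<.07)).astype(np.uint8)*box)
m=cv2.inRange(hsv,(10,60,50),(25,190,255))*box; rect(cv2.morphologyEx(m,cv2.MORPH_CLOSE,np.ones((9,9))))
S=hsv[...,1].astype(float)
# orange plate boundaries
mo=cv2.inRange(hsv,(3,190,80),(20,255,255)); mo[:170]=0;mo[240:]=0;mo[:,:235]=0;mo[:,380:]=0
ys,xs=np.where(mo); 
if len(ys):
  w=cast(p,np.c_[xs,ys],.035)[:,:2]; f=np.array([w2f(q) for q in w]); k=(f[:,0]<-.02)&(f[:,0]>-.075); print("orange n",k.sum(),"y",np.percentile(f[k,1],[2,50,98]).round(4),"joint~",np.median(f[k,1])+.306)
E
python3 - <<'E'
from h import *
from station import manip
rows(fr(-.04,-.335,.08),fr(-.04,-.335,-.022))
p=manip.snapshot("side"); crop(p,225,100,375,212,5,"pics/s10.png")
E
python3 ck.py 10
```

```text
t 11.30 fence [-0.042 -0.334] z 0.0859 yaw-th deg -0.05 tilt [ 0.011  0.002 -1.   ] F fence 0.3 0.3 0.1 gap 0.000
shift cm [0.19 0.1  0.6 ] turn -0.1
shift cm [ 0.08  0.12 10.79] turn -0.1
fence [-0.0321 -0.1045] size [0.1625 0.0688] ang 0.0572
fence [-0.0336 -0.1065] size [0.1606 0.0654] ang 0.0152
```

View pics/s10.png

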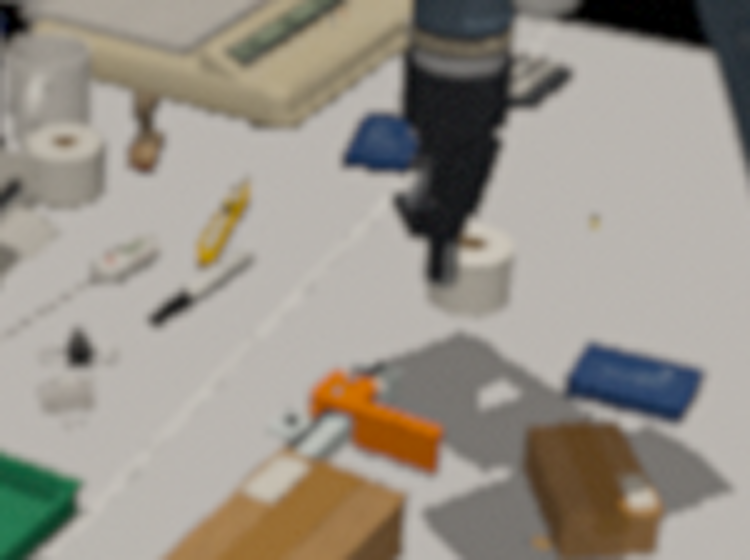

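View pics/t10.png

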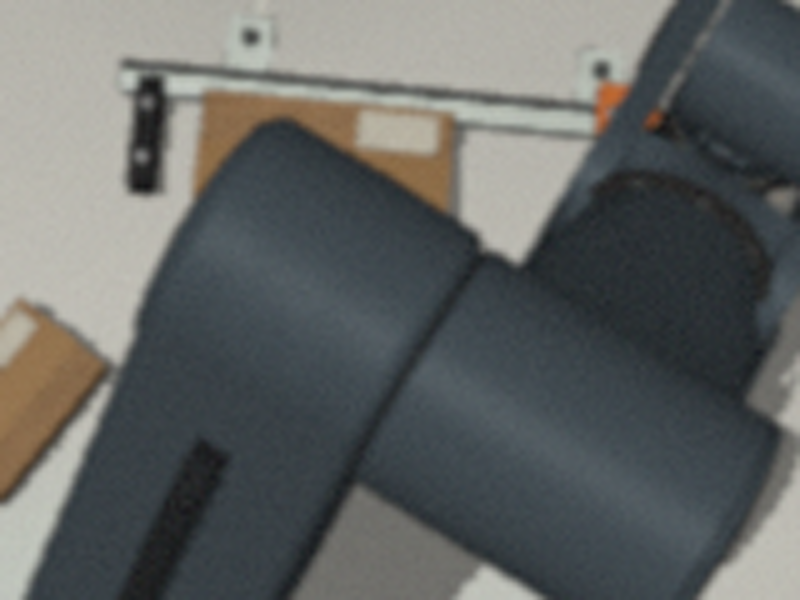

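The side view shows the shut fingers right of the orange stop with a clear landing spot, and the carton's back edge lies along the rail. I'll lower.

drive_tool --deltas '[0,0.1,3,0,0,0.1,6,0,0,0.1,9,0,0,0.1,10.5,0,0,0.1,10.7,0,0,0.1,10.7,0]'

```text
t: 12.0
tcp_pos: [0.5598, -0.213, -0.0203]
tool_rot: [0.999, -0.048, 0.006, -0.001]
force: [-0.2, -0.7, 0.4]
finger_gap: -0.003
```

```bash
python3 - <<'E'
from h import *
from station import manip
rows(fr(-.04,-.3025,-.022),fr(-.04,-.1865,-.022))
p=manip.snapshot("side"); crop(p,225,120,375,232,5,"pics/s11.png")
E
```

```text
t 12.00 fence [-0.0405 -0.3334] z -0.0203 yaw-th deg 0.09 tilt [ 0.012  0.001 -1.   ] F fence -0.1 -0.7 0.4 gap -0.003
shift cm [ 0.05 -3.09  0.18] turn 0.1
shift cm [  0.07 -14.69   0.2 ] turn 0.1
```

View pics/s11.png

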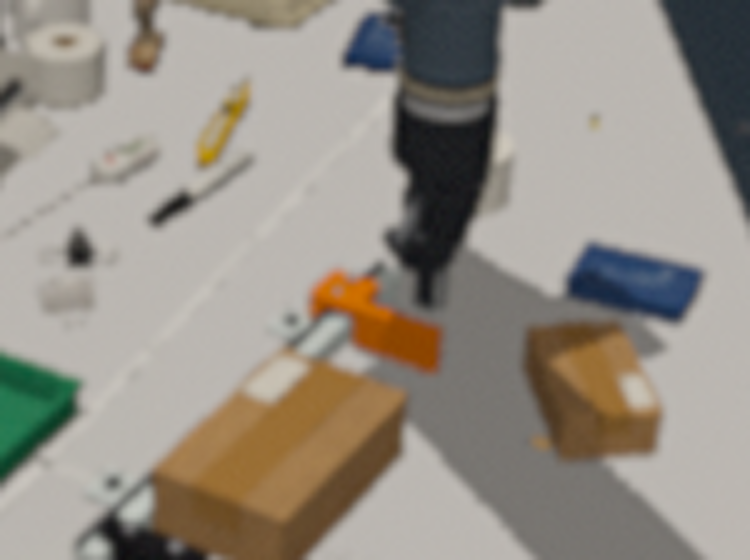

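drive_tool --deltas '[0,-0.8,0.1,0,0,-1.6,0.1,0,0,-2.4,0.1,0,0,-3.2,0.1,0,0,-4,0.1,0,0,-4.8,0.1,0,0,-5.6,0.1,0,0,-6.4,0.1,0,0,-7.2,0.1,0,0,-8,0.1,0,0,-8.8,0.1,0,0,-9.6,0.1,0]'

```text
t: 13.25
tcp_pos: [0.57, -0.1175, -0.0204]
tool_rot: [0.999, -0.048, 0.007, -0.0]
force: [1.0, -2.7, 2.9]
finger_gap: 0.002
```

```bash
python3 - <<'E'
from h import *
from station import manip
rows(fr(-.04,-.1865,-.022))
p=manip.snapshot("side"); crop(p,225,150,375,262,5,"pics/s12.png")
E
```

```text
t 13.25 fence [-0.0396 -0.2373] z -0.0204 yaw-th deg 0.07 tilt [ 0.014  0.    -1.   ] F fence 1.2 -2.6 2.9 gap 0.002
shift cm [-0.04 -5.08  0.17] turn 0.1
```

View pics/s12.png

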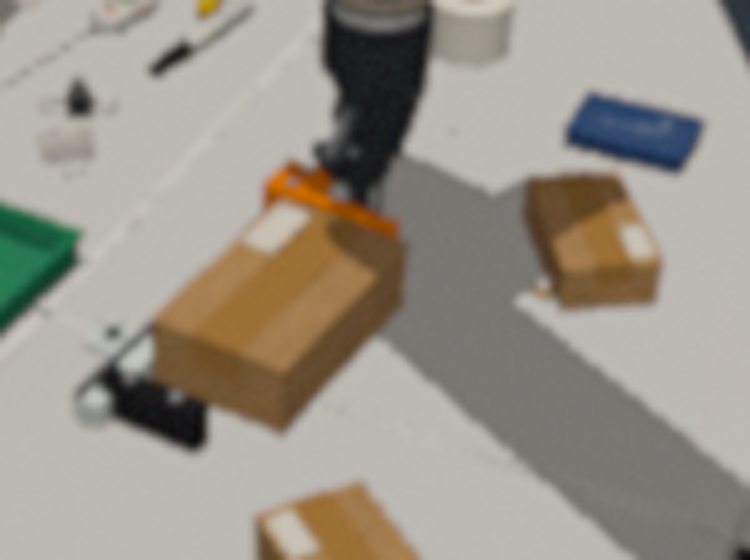

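drive_tool --deltas '[0,-0.5,0,0,0,-1,0,0,0,-1.5,0,0,0,-2,0,0,0,-2.5,0,0,0,-3,0,0,0,-3.5,0,0,0,-4,0,0,0,-4.3,0,0,0,-4.5,0,0,0,-4.5,0,0]'

```text
t: 14.4
tcp_pos: [0.5741, -0.0707, -0.0205]
tool_rot: [0.999, -0.048, 0.007, -0.001]
force: [1.4, -1.1, -0.6]
finger_gap: 0.001
```

```bash
python3 - <<'E'
from h import *
from station import manip
rows(fr(-.04,-.1865,-.022))
p=manip.snapshot("side"); crop(p,225,150,375,262,5,"pics/s13.png")
E
```

```text
t 14.40 fence [-0.0401 -0.1903] z -0.0205 yaw-th deg 0.11 tilt [ 0.013  0.002 -1.   ] F fence 1.5 -1.0 -0.6 gap 0.001
shift cm [ 0.01 -0.38  0.15] turn 0.1
```

View pics/s13.png

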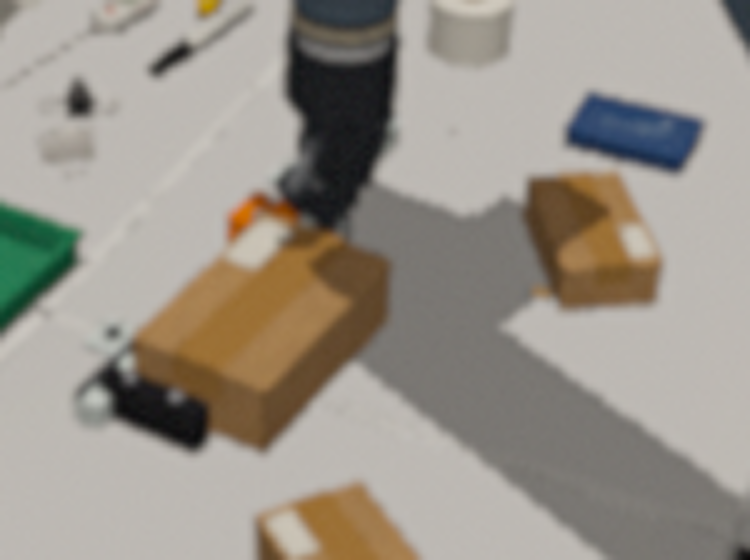

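drive_tool --deltas '[0,-0.2,0,0,0,-0.3,0,0,0,-0.4,0,0,0,-0.4,0,0]'

```text
t: 14.85
tcp_pos: [0.5744, -0.0667, -0.0205]
tool_rot: [0.999, -0.048, 0.006, -0.001]
force: [0.3, -3.7, -1.4]
finger_gap: 0.001
```

```bash
python3 -c "
from h import *
st()"
```

```text
t 14.85 fence [-0.0402 -0.1864] z -0.0205 yaw-th deg 0.09 tilt [ 0.013  0.002 -1.   ] F fence 0.7 -3.7 -1.4 gap 0.001
```

drive_tool --deltas '[0,-0.15,0,0,0,-0.3,0,0,0,-0.3,0,0]'

```text
t: 15.15
tcp_pos: [0.5746, -0.0647, -0.0204]
tool_rot: [0.999, -0.047, 0.006, -0.0]
force: [-1.2, -8.1, -0.7]
finger_gap: 0.001
```

```bash
python3 -c "
from h import *
st()"
```

```text
t 15.15 fence [-0.0401 -0.1844] z -0.0204 yaw-th deg 0.15 tilt [ 0.013  0.    -1.   ] F fence -0.4 -8.2 -0.7 gap 0.001
```

drive_tool --deltas '[0,-0.2,0,0,0,-0.3,0,0,0,-0.3,0,0]'

```text
t: 15.45
tcp_pos: [0.5747, -0.0648, -0.0204]
tool_rot: [0.999, -0.046, 0.006, 0.002]
force: [-2.9, -15.1, -1.4]
finger_gap: -0.004
```

```bash
python3 -c "
from h import *
from station import manip
st()
p=manip.snapshot('side'); crop(p,225,150,375,262,5,'pics/s14.png')"
```

```text
t 15.45 fence [-0.04   -0.1844] z -0.0204 yaw-th deg 0.27 tilt [ 0.012 -0.004 -1.   ] F fence -1.4 -15.3 -1.4 gap -0.004
```

View pics/s14.png

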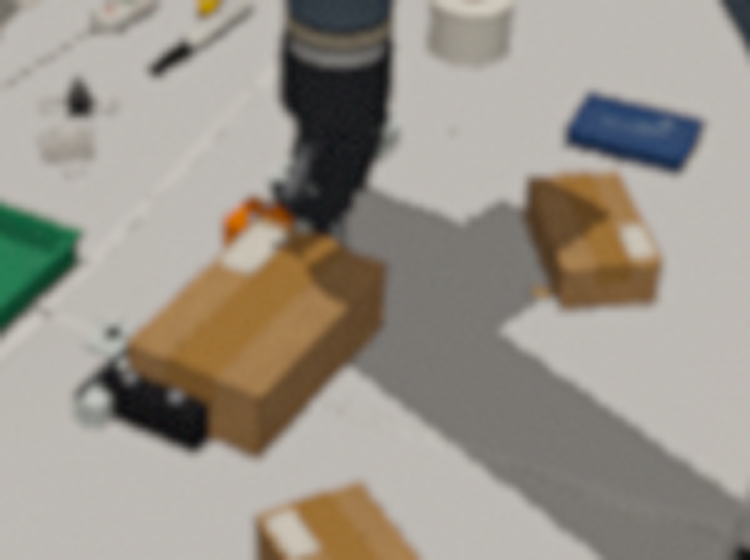

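It has stalled at y = −0.1844 with 15 N, so the carton is tight between the stops. I'll back off, lift and move aside to inspect.

drive_tool --deltas '[0,1,0,0,0,2.5,0,0,0,4,0,0,0,5,-3,0,0,5,-7,0,0,5,-12,0,-4,10,-14,0,-8,15,-14,0,-12,20,-14,0,-16,25,-14,0,-16,30,-14,0,-16,30,-14,0]'

```text
t: 16.7
tcp_pos: [0.3851, -0.3471, 0.1185]
tool_rot: [0.999, -0.047, 0.006, 0.001]
force: [0.4, -0.4, 0.9]
finger_gap: -0.003
```

```bash
python3 ck.py 15; python3 -c "
from h import *
from station import manip
st()
p=manip.snapshot('side'); crop(p,225,150,375,262,5,'pics/s15.png')"
```

```text
fence [-0.0511 -0.0796] size [0.1658 0.1015] ang -0.0011
fence [-0.0475 -0.0998] size [0.1213 0.2083] ang 0.0981
orange n 2 y [-0.1646 -0.1635 -0.1623] joint~ 0.14253755013341113
t 16.75 fence [-0.202  -0.4934] z 0.1190 yaw-th deg -0.03 tilt [ 0.014 -0.012 -1.   ] F fence 0.7 -3.7 0.4 gap -0.000
```

View pics/t15.png

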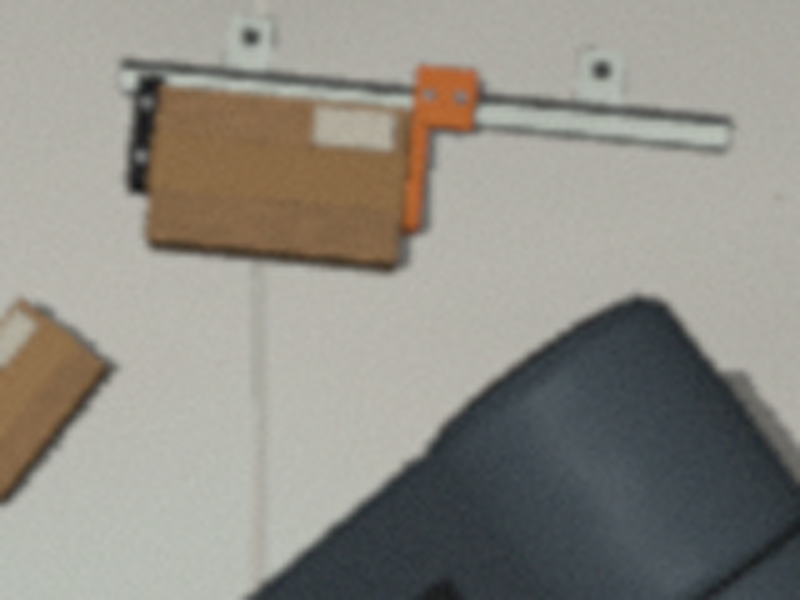

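View pics/s15.png

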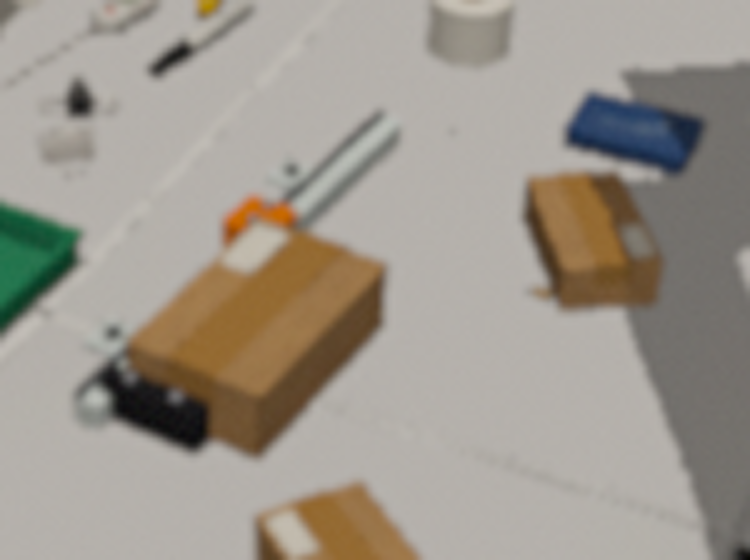

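After backing off, the top view shows the carton against the black stop, rail and orange plate: centre (−51.1, −79.6) mm, angle −0.001 rad. The colour-mask rectangle came out invalid because it merged with the orange plate, so I ignore it. There's plenty of time, so I'll nudge the carton gently toward the rail to confirm x by touch.

```bash
python3 - <<'E'
from h import *
rows(fr(-.15,-.08,.1),fr(-.15,-.08,-.038))
E
```

```text
t 16.80 fence [-0.2008 -0.4898] z 0.1189 yaw-th deg -0.18 tilt [ 0.015 -0.008 -1.   ] F fence 0.5 1.2 0.6 gap 0.001
shift cm [  4.92 -41.01   1.68] turn -0.2
shift cm [  4.71 -41.1   15.48] turn -0.2
```

drive_tool --deltas '[0.6,-4.6,0,0,1.2,-9.2,0,0,1.8,-13.8,0,0,2.4,-18.4,0,0,3,-23,0,0,3.6,-27.6,0,0,4.2,-32.2,0,0,4.5,-36.8,0,0,4.8,-41,0,0,4.8,-41,0,0,4.8,-41,0,0,4.8,-41,0,0]' --hand 8.54

```text
t: 18.0
tcp_pos: [0.4736, 0.0494, 0.1168]
tool_rot: [0.999, -0.051, 0.007, 0.004]
force: [0.3, 0.2, -0.1]
finger_gap: 1.003
```

```bash
python3 - <<'E'
from h import *
rows(fr(-.15,-.08,.1),fr(-.15,-.08,-.038))
E
```

```text
t 18.00 fence [-0.1517 -0.0806] z 0.1168 yaw-th deg -0.22 tilt [ 0.014 -0.008 -1.   ] F fence 0.2 0.3 -0.1 gap 1.003
shift cm [ 0.15 -0.07  1.68] turn -0.2
shift cm [-0.06 -0.17 15.48] turn -0.2
```

drive_tool --deltas '[-0.1,-0.1,4,-0.2,-0.1,-0.1,8,-0.2,-0.1,-0.1,12,-0.2,-0.1,-0.1,14.5,-0.2,-0.1,-0.1,15.5,-0.2,-0.1,-0.1,15.5,-0.2,-0.1,-0.1,15.5,-0.2]'

```text
t: 18.7
tcp_pos: [0.4755, 0.0484, -0.0375]
tool_rot: [0.999, -0.05, 0.008, 0.004]
force: [-0.2, -0.0, 0.4]
finger_gap: 1.0
```

```bash
python3 - <<'E'
from h import *
rows(fr(-.118,-.08,-.038),fr(-.113,-.08,-.038))
E
```

```text
t 18.70 fence [-0.1498 -0.0814] z -0.0375 yaw-th deg -0.10 tilt [ 0.015 -0.009 -1.   ] F fence -0.2 -0.0 0.4 gap 1.000
shift cm [ 3.17 -0.15  0.09] turn -0.1
shift cm [ 3.67 -0.15  0.1 ] turn -0.1
```

drive_tool --deltas '[0.8,-0.1,0,0,1.6,-0.1,0,0,2.4,-0.1,0,0,2.9,-0.1,0,0,3.2,-0.1,0,0,3.4,-0.1,0,0,3.4,-0.1,0,0]'

```text
t: 19.4
tcp_pos: [0.5095, 0.046, -0.0371]
tool_rot: [0.999, -0.049, 0.008, 0.004]
force: [0.1, -0.8, 0.0]
finger_gap: 1.001
```

```bash
python3 -c "
from h import *
st()"
```

```text
t 19.40 fence [-0.1157 -0.0804] z -0.0371 yaw-th deg -0.10 tilt [ 0.015 -0.009 -1.   ] F fence 0.2 -0.8 0.0 gap 1.001
```

drive_tool --deltas '[0.2,0,0,0,0.4,0,0,0,0.6,0,0,0,0.6,0,0,0]'

```text
t: 19.8
tcp_pos: [0.513, 0.0458, -0.0373]
tool_rot: [0.999, -0.049, 0.005, 0.004]
force: [-5.2, 0.3, 1.5]
finger_gap: 1.005
```

```bash
python3 -c "
from h import *
st()"
```

```text
t 19.80 fence [-0.1121 -0.0804] z -0.0373 yaw-th deg -0.09 tilt [ 0.01  -0.008 -1.   ] F fence -5.2 -0.2 1.5 gap 1.005
```

It resists at 5.2 N at the same depth as before, so the carton is flush on the rail. I'll back off and take a final look.

drive_tool --deltas '[-1.2,0,0,0,-2.6,0,0,0,-4,0,0,0,-4,0,-4,0,-4,0,-9,0,-4,0,-14,0,-4,5,-15,0,-5,10,-15,0,-6,15,-15,0,-7,20,-15,0,-8,25,-15,0,-8,30,-15,0]'

```text
t: 21.0
tcp_pos: [0.4018, -0.2407, 0.1141]
tool_rot: [0.999, -0.05, 0.006, 0.004]
force: [1.6, 0.2, -0.1]
finger_gap: 1.001
```

drive_tool --deltas '[0,5,0,0,0,10,0,0,0,13,0,0,0,13,0,0,0,13,0,0]'

```text
t: 21.5
tcp_pos: [0.3887, -0.3708, 0.115]
tool_rot: [0.999, -0.051, 0.006, 0.004]
force: [0.5, 0.5, -0.8]
finger_gap: 0.997
```

```bash
python3 ck.py 20; python3 - <<'E'
from h import *
from station import manip
st()
p=manip.snapshot('top'); d=pickle.load(open("d0.pkl","rb"))["top"]
hsv=cv2.cvtColor(p["frame"],cv2.COLOR_RGB2HSV);S=hsv[...,1].astype(float);H=hsv[...,0]
f=lambda uv,z:np.array([w2f(q) for q in cast(p,uv,z)])
# plate outer face/top edge from saturation drop, rows over plate
for v in range(198,214):
    a=S[v,285:312]; m=np.where((a>150))[0]
    if len(m):
        i=m.max(); j=i+(a[i]-a[i:].min())/2; k=[t for t in range(i,len(a)-1) if a[t]>a.max()/2>=a[t+1]]
        if k: t=k[-1]; u=285+t+(a[t]-a.max()/2)/(a[t]-a[t+1]); q=f([(u,v)],.041)[0]; print(v,round(u,2),q.round(4),"joint",round(q[1]+.312,4))
# leave-alone: image difference at their boxes
for nm,(u0,v0,u1,v1) in dict(ink=(374,230,402,268),roll=(398,180,428,212),stamp=(150,230,178,262),cut=(132,174,184,206),small1=(195,228,240,275),small2=(312,232,362,275)).items():
    A=cv2.cvtColor(d["frame"],cv2.COLOR_RGB2GRAY)[v0:v1,u0:u1].astype(np.float32);B=cv2.cvtColor(p["frame"],cv2.COLOR_RGB2GRAY)[v0:v1,u0:u1].astype(np.float32)
    print(nm,cv2.phaseCorrelate(A,B))
q=manip.snapshot('side'); crop(q,225,150,375,262,5,'pics/s20.png')
E
```

```text
fence [-0.0509 -0.0802] size [0.167  0.1014] ang -0.0002
fence [-0.0475 -0.0998] size [0.1213 0.2083] ang 0.0981
orange n 1 y [-0.1624 -0.1624 -0.1624] joint~ 0.14361508145328009
t 21.55 fence [-0.1957 -0.5056] z 0.1149 yaw-th deg -0.15 tilt [ 0.011 -0.008 -1.   ] F fence 0.1 -0.8 -0.3 gap 1.003
198 300.24 [-0.0189 -0.1708] joint 0.1412
199 300.07 [-0.0222 -0.1706] joint 0.1414
200 300.05 [-0.0254 -0.1708] joint 0.1412
201 299.98 [-0.0286 -0.1709] joint 0.1411
202 299.82 [-0.0319 -0.1707] joint 0.1413
203 299.76 [-0.0351 -0.1708] joint 0.1412
204 299.61 [-0.0384 -0.1706] joint 0.1414
205 299.5 [-0.0416 -0.1706] joint 0.1414
206 299.47 [-0.0448 -0.1708] joint 0.1412
207 299.35 [-0.0481 -0.1707] joint 0.1413
208 299.28 [-0.0513 -0.1708] joint 0.1412
209 299.26 [-0.0545 -0.1711] joint 0.1409
210 299.12 [-0.0577 -0.1709] joint 0.1411
211 298.92 [-0.061  -0.1706] joint 0.1414
212 298.84 [-0.0642 -0.1706] joint 0.1414
213 298.75 [-0.0674 -0.1707] joint 0.1413
ink ((-1.1271023188171192, -2.248629817639042), 0.2550988674163818)
roll ((0.25265113211788837, -0.17230335477050573), 0.8906338329116503)
stamp ((0.13740804234300974, 0.05289980752047896), 0.9447048510114352)
cut ((0.06681439848986415, -0.14553471021934783), 0.9793621323726796)
small1 ((0.5258399596176702, -0.05735218651481233), 0.9593492777259262)
small2 ((-9.969669378689922, -11.957364351312023), 0.09252999623616537)
```

View pics/t20.png

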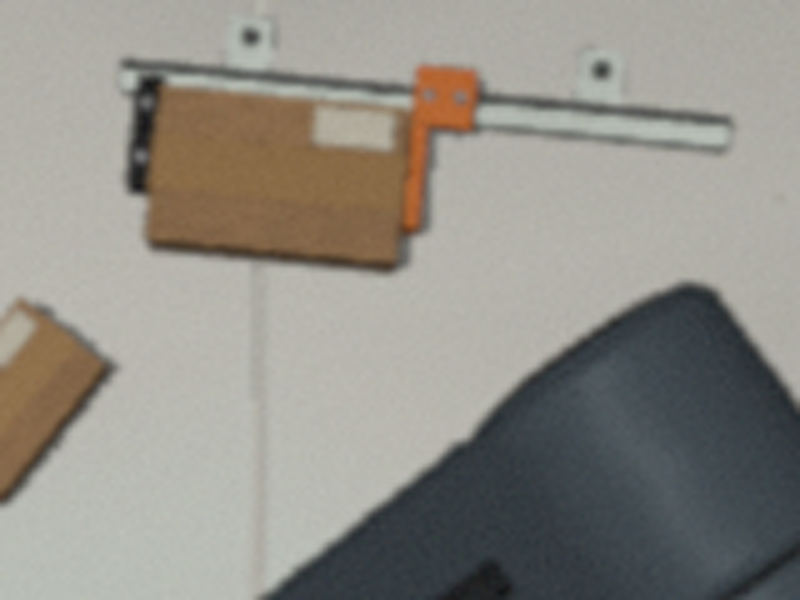

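View pics/s20.png

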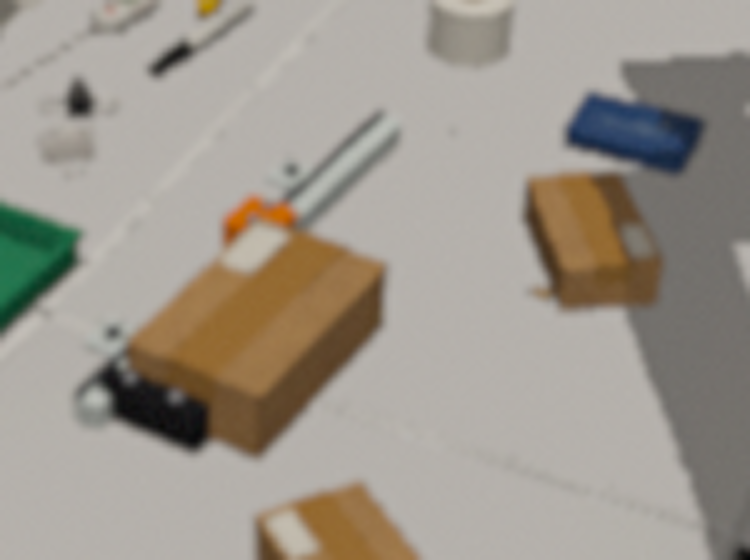

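The final views show the carton seated between the rail, black stop and orange plate. The ink pad and small carton are hidden by the arm in the top view, but in the side view they sit at the same pixels as before. I'm handing in.

```bash
python3 -c "
from station import manip
print(manip.sense()['force']); print(manip.sign_off())"
```

```text
[ 0.50160685 -0.70778918  1.1598339 ]
the job is handed in; nothing more can be done
None
```

The carton is home: flush against the rail and the black stop, with the orange end stop slid up against it. I handed the job in at about 21.6 s of the 48 s allowed; no verdict is reported.

**What I did:**
1. I pushed the largest carton square onto the rail with the two open fingers, until it resisted at 6 N.
2. I slid the orange stop along the rail with shut fingers until the carton was tight between the stops. It stalled at 15 N.
3. I nudged the carton toward the rail once more to confirm it by touch. It resisted at 5 N, at about the same depth (within 1 mm).

**Last checks:**
- **Carton:** centre at fence (−50.9, −80.2) mm, against home at (−50, −80) mm. The angle is about 0 rad, and it lies flat in both views.
- **End stop:** about 0.141 m (needs to be past 0.136).
- **Leave-alone items:** the roll, stamp and cutter are unmoved in the top view. The arm hid the ink pad in that view, but the side view shows it unmoved. The hand is clear of everything.

**What disagreed:**
- **Fingertip height:** the real tips sit about 40 mm short of the reported TCP along the tool. My first push therefore passed above the carton, touching nothing. I measured the offset in the side view and corrected for it.
- **Discarded check:** in the last two looks the colour-mask measurement of the carton merged with the orange plate. The carton figures above come from the depth image instead.

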